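Nest the empty octagonal jewellery trays

ROBOT

A 6-joint arm with a two-finger parallel gripper is mounted at the origin on the work surface. World frame = base frame: x ahead of the robot, y to its left, z up, the work surface at z = 0. Lengths are in m, angles in degrees, forces in N, time in s.
With the tool pointing down it reaches from about 0.4 to 0.825 m from the base axis. Payload 7 kg.
Tool frame: the origin (TCP) lies between the finger pads; the fingertips stand 19 mm ahead of it and the grasp point (between the pads) is the TCP; z points along the fingers, y is the line along which they close (so a half turn about z gives the same grasp; the last joint's range is limited). The gripper opens to 88 mm and grips with 3 to 60 N. Pads are 19 mm wide; open, the fingers measure 130 mm over their backs; the gripper's body (78 mm by 193 mm) begins 47 mm behind the grasp point.
Start: joints at [87.668, 20.546, 0.682, 0, -70.136, -16.507], TCP at [0.218, 0.639, 0.246] pointing down, gripper open.
Joint ranges: [-176.03, 176.03], [-82.01, 121.73], [-58.28, 71.71], [-173.87, 95.51], [-174.79, -0.11], [-173.66, 173.66]. Speed limits (degrees/s): [136.94, 136.94, 172.46, 180, 180, 180].

INTERFACE

Orientations are given as [roll, pitch, yaw] about the fixed x, y, z axes, in that order (R = Rz(yaw) Ry(pitch) Rx(roll)).
In Python, from plant import get_obs, snapshot, close_job, spot_in, spot_point gives the robot as it stands.
- The arm moves only by the tool play_rows, never from a script. Its argument "plan" is a list of rows, each a list of 6 numbers: the shift along the tool's x, y, z in cm, then the turn, a rotation vector about the tool's x, y, z in degrees. A call has 1 to 20 rows; each row shifts and turns the commanded pose from where the row before left it, along the tool's axes as they then stand; what a row does not reach is not made up. A row lasts 1/12 s, in which the tool goes at most 41.7 mm and 7.16 degrees, less where a joint would pass 70% of its speed; a pose out of reach is approached as far as the arm can. A call is refused whole if a number of a shift passes 4.17 or a number of a turn 7.16, either way. A call with a gripper value outside its range is refused whole. "grip" is the finger opening in cm, from 0 to 8.76, set as the call begins (left out, the last holds). The fingers move at their own pace and stop on an object; the grip force is fixed at half the most. Time passes only in rows, so rows that do not move let the fingers close. It gives the time, the measured TCP pose, the force, the opening and the grip force at its end, in the units of the state.
- get_obs(): the state, without advancing time (a new reading comes with each control period).
- snapshot(name): name is "scene" or "top" or "wrist"; returns a dict with "frame" (384x512x3 uint8, red, green, blue), "fx", "fy", "cx", "cy" (pixels), "k1" (the pictures are not rectified: a ray, as slopes to the right and down, at radius r is drawn at 1 + k1 r^2 times it, then the intrinsics apply), "position" and "attitude" of the camera in the world. Camera axes: x right, y down, z forward; pixel columns grow to the right and rows downward; lengths in m; the calibration is good to about 2 mm. A picture is of the moment at which its call begins. There is no depth.
- close_job(): hands the job in; it is judged then, once.
Trained networks look in the newest picture that a camera, given by its name, has taken for a name from the list of things; names that differ only in an ending like _2 or _b are one class to them, and where a whole thing is asked for, a point or a joint stands for the part that bears it (a point fixed in the world has none). Each returns a list of dicts, best first, with "score" (0 to 1); they miss things now and then, are a little off and sometimes report something else, mostly with a low value. They report only what shows in the picture. A call takes as long as a camera call. They do not tell look-alikes from the thing itself.
- spot_in(camera, thing): "position" ([x, y, z] in m, in world coordinates, good to about 4 mm: the middle of the surface that is visible of it).
- spot_point(camera, thing): "position" ([x, y, z] in m, in world coordinates, good to about 4 mm: a listed point, or the origin of a listed thing).
The state is a dict: "clock": time; "joint_pos": joint angles; "qvel": joint speeds; "tau": joint torques, N m; "tool_pos": TCP position; "orientation": TCP orientation; "force": force on the tool from outside, world axes, zero at the start; "moment": the same for the moment, N m; "opening": finger opening in m; "gripper_force": force on a finger pad.
Only numpy, scipy, OpenCV 4.12 (cv2) and the standard library are available. Lean on these libraries where they do the work, as an engineer would, in place of code of your own. Each camera call takes 0.05 s, during which the arm holds its last target. There are 200 camera calls.

TASK

Tidy the jewellery counter: stack the two loose octagonal trays, in either order, on the octagonal tray that stands in the black steel cradle, each lined up with it and fully nested in the one below. Leave the square-cornered tray, which does not nest with them, where it stands.

Things in the scene. Friction and masses are not known exactly. Their poses are not given: they have to be found in the camera images.
- stack: Octagonal tray just like tray_a, empty, fixed in a black steel cradle screwed to the counter (plate 130 x 80 x 6 mm, 26 mm lug at each short end). Origin: centre of the plate's underside, on the counter; tray underside 6 mm above it, rim 52 mm; x along the 100 mm length, z up. The first tray nested in it has its origin 38 mm above this one, the second 70 mm.
- tray_a: Loose grey velvet tray, open, empty, 120 g: octagon 100 x 60 mm (corners cut 16 mm), 46 mm high: upright collar 32 mm (walls 5 mm, opening 90 x 50) on a foot 14 mm high, tapering 84 x 44 to 74 x 34, that nests in such an opening (3 mm loose; guided in from 8 mm off) till the collar rests on the rim. Origin: centre of underside; x along the length, z up; half a turn is the same.
- tray_b: Second loose octagonal tray, the same as tray_a in sizes, origin and axes. Both stand upright on the counter and can be gripped across the 60 mm width. Nested collars are flush outside and 32 mm high: fingers reaching less than 32 mm down from the held tray's rim stay clear of the tray below.
- square_tray: Loose grey velvet tray, 100 x 60 x 46 mm, but with square corners and a square-cornered foot 84 x 44 mm that does not nest in an octagonal one; leave it alone. Origin: centre of underside; x along the length, z up. Also among the trays: a ring dish (70 mm wide, 30 high), a ring cone (58 mm high), a leather wallet (100 x 80 x 20 mm).
Not all that is in view belongs to the job. What is shaped like the tray_a but blue or purple is not meant.

How it is judged:
By the outcome, as a careful person would: the job done as asked, in the order asked, and still so for the second after the job is handed in, with the robot touching nothing.
It also fails if it takes over 58 s, if anything falls off the work surface, if the arm or the gripper's body presses on something with over 40 N, if the wrist force passes 120 N, or if a joint passes its speed limit or range.

## Working session

There is one attempt and no reset: what is moved stays moved. The work goes in short steps, Python scripts to look and compute and a tool call to move; the robot and the scene stay as the last step left them, time stands still between calls to the robot, and variables do not carry over. Pictures are saved under pics/ and viewed, at most 10 in all, crops included, and the job is handed in when it is done.

Besides the shell and the picture viewer there is one more tool, called after ">>>" as a command line: name --pt "numbers of a row" for each row, then --argument value for the rest. play_rows: Moves the arm, as the interface text tells. Its arguments: {"type":"object","properties":{"plan":{"type":"array","items":{"type":"array","items":{"type":"number"}}},"grip":{"type":"number"}},"required":["plan"]}

```bash
mkdir -p pics; ls; cat > h.py <<'E'
import numpy as np, cv2
from plant import *
from scipy.spatial.transform import Rotation as R
def snap(n,f=None):
    s=snapshot(n)
    if f: cv2.imwrite('pics/'+f,cv2.cvtColor(s['frame'],cv2.COLOR_RGB2BGR))
    return s
E
python3 - <<'E'
from h import *
for c in ("top","scene"):
    s=snap(c,c+"0.png"); print({k:v for k,v in s.items() if k!='frame'})
    for t in ("stack","tray_a","square_tray"):
        for d in spot_point(c,t): print(c,t,d)
print(get_obs())
E
```

```text
pics
{'fx': 447.1316808066412, 'fy': 447.1316808066412, 'cx': 250.65084679751675, 'cy': 190.88875171308908, 'k1': -0.09463746823556596, 'position': array([0.35278104, 0.06072821, 1.13754489]), 'attitude': array([-1.66701224e+02,  6.70616667e-02, -8.92220028e+01])}
top stack {'position': [0.4702, -0.2926, 0.0019], 'score': 0.65}
top tray_a {'position': [0.6434, -0.2042, -0.0016], 'score': 0.95}
top tray_a {'position': [0.8183, 0.2443, 0.0023], 'score': 0.72}
top tray_a {'position': [0.6358, 0.1995, -0.0006], 'score': 0.66}
top tray_a {'position': [0.3871, 0.418, -0.0027], 'score': 0.55}
top square_tray {'position': [0.4485, 0.0974, -0.0035], 'score': 0.78}
{'fx': 395.38733196747563, 'fy': 395.38733196747563, 'cx': 255.30833880430507, 'cy': 190.14906681153198, 'k1': -0.11720423063145766, 'position': array([ 1.13203812, -0.39609764,  0.71972607]), 'attitude': array([-135.78881434,   -1.13189955,   50.36375123])}
scene tray_a {'position': [0.6398, -0.2065, 0.0005], 'score': 0.92}
scene tray_a {'position': [0.8233, 0.2433, 0.0025], 'score': 0.86}
scene tray_a {'position': [0.3878, 0.4205, -0.0016], 'score': 0.73}
scene tray_a {'position': [0.6354, 0.1979, 0.0023], 'score': 0.59}
scene square_tray {'position': [0.4484, 0.0949, 0.0021], 'score': 0.74}
{'clock': 0.4, 'joint_pos': array([ 8.76693156e+01,  2.05535588e+01,  6.73813145e-01, -1.68135456e-03,
       -7.01377201e+01, -1.65075119e+01]), 'qvel': array([-0.00765102, -0.07506179,  0.03100725,  0.06242265, -0.03273672,
        0.01073244]), 'tau': array([ 7.06512146e-04, -5.81675971e+01,  2.92919952e+01,  6.99343130e+00,
        1.08552675e-02, -6.32103274e-05]), 'tool_pos': array([0.2179459 , 0.63873859, 0.24541267]), 'orientation': array([ 1.79982805e+02, -3.44673906e-03, -1.88387673e+01]), 'force': array([ 0.48288715, -0.5230546 , -0.73665708]), 'moment': array([-0.00544116, -0.01597499, -0.05846485]), 'gripper_force': 0.0, 'opening': 0.08766032457222545}
```

View pics/top0.png

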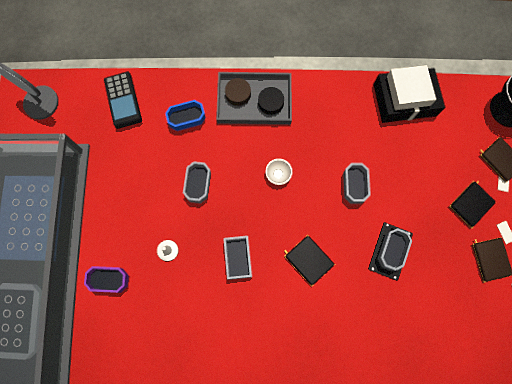

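View pics/scene0.png

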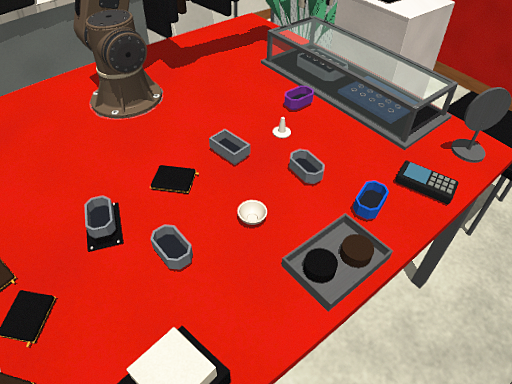

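Top picture: the grey octagons at (197,182) and (357,182) have cut corners and fit the description. The grey one at (237,258) is square, and those at (185,115) blue and (106,280) purple are look-alikes. The cradle is at (392,250). Next I'll confirm with an enlarged rectified crop and measure yaw.

```bash
cat >> h.py <<'E'
def proj(s,P):
    Rm=R.from_euler('xyz',s['attitude'],degrees=True).as_matrix()
    K=np.array([[s['fx'],0,s['cx']],[0,s['fy'],s['cy']],[0,0,1]])
    c=(np.asarray(P)-s['position'])@Rm
    xy=c[...,:2]/c[...,2:]; r2=(xy**2).sum(-1,keepdims=True)
    return xy*(1+s['k1']*r2)*s['fx']+[s['cx'],s['cy']]
def rect(s,x,y,z,h=0.08,n=320):
    # top-down patch at height z; up = +x, left = +y
    g=np.linspace(h,-h,n); X,Y=np.meshgrid(g+x,g+y,indexing='ij')
    uv=proj(s,np.stack([X,Y,np.full_like(X,z)],-1)).astype(np.float32)
    return cv2.remap(s['frame'],uv[...,0],uv[...,1],cv2.INTER_CUBIC)
def fit(s,x,y,z,thr=None,h=0.08,n=320):
    im=rect(s,x,y,z,h,n); hsv=cv2.cvtColor(im,cv2.COLOR_RGB2HSV)
    v=hsv[...,2]; m=((hsv[...,1]<70)&(v>(thr or 110))).astype(np.uint8)
    m=cv2.morphologyEx(m,cv2.MORPH_OPEN,np.ones((5,5)))
    cs,_=cv2.findContours(m,cv2.RETR_EXTERNAL,cv2.CHAIN_APPROX_NONE)
    c=max(cs,key=cv2.contourArea); (u,w),(a,b),an=cv2.minAreaRect(c)
    k=2*h/(n-1); bx=cv2.boxPoints(((u,w),(a,b),an))
    e=max((bx[1]-bx[0],bx[2]-bx[1]),key=np.linalg.norm)
    yaw=np.degrees(np.arctan2(-e[0],-e[1]))%180
    cv2.drawContours(im,[bx.astype(int)],0,(0,255,0),1)
    return im,(round(x+h-w*k,4),round(y+h-u*k,4),round(yaw,1),round(max(a,b)*k,4),round(min(a,b)*k,4))
E
python3 - <<'E'
from h import *
s=snap("top"); ims=[]
for p in [(.637,.199,.046),(.642,-.205,.046),(.45,.096,.046),(.47,-.293,.052)]:
    im,f=fit(s,*p); ims.append(im); print(f)
o=np.vstack([np.hstack(ims[:2]),np.hstack(ims[2:])])[...,::-1]
cv2.imwrite('pics/c1.png',cv2.resize(o,(600,600)))
E
```

```text
(0.6352, 0.2035, np.float32(174.8), 0.1011, 0.0609)
(0.6381, -0.2043, np.float32(0.6), 0.1003, 0.0605)
(0.4455, 0.0963, np.float32(6.4), 0.1013, 0.0605)
(0.4691, -0.2927, np.float32(159.0), 0.1025, 0.0609)
```

View pics/c1.png

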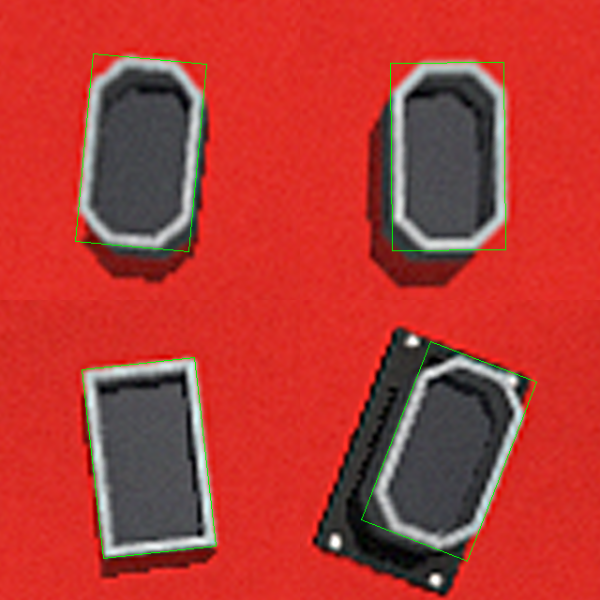

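Crop: top-left and top-right are grey with cut corners, so they are the loose trays; bottom-left is square; bottom-right is the stack in its cradle. I'm going above the tray at (0.635, 0.2035), yaw -5.2.

>>> play_rows --pt "2.98 1.54 0.1 0 0 0" --pt "2.98 1.54 0.1 0 0 0" --pt "2.98 1.54 0.1 0 0 0" --pt "2.98 1.54 0.1 0 0 0" --pt "2.98 1.54 0.1 0 0 0" --pt "2.98 1.54 0.1 0 0 0" --pt "2.98 1.54 0.1 0 0 0" --pt "2.98 1.54 0.1 0 0 0" --pt "2.98 1.54 0.1 0 0 0" --pt "2.98 1.54 0.1 0 0 0" --pt "2.98 1.54 0.1 0 0 0" --pt "2.98 1.54 0.1 0 0 0" --pt "2.98 1.54 0.1 0 0 0" --pt "2.98 1.54 0.1 0 0 0" --pt "2.98 1.54 0.1 0 0 0" --pt "2.98 1.54 0.1 0 0 0" --pt "2.98 1.54 0.1 0 0 0" --pt "2.98 1.54 0.1 0 0 0" --grip 8.76

```text
clock: 1.95
tool_pos: [0.6372, 0.2019, 0.2277]
orientation: [-180.0, -0.0, -18.8]
force: [0.6, 0.9, 0.2]
opening: 0.0873
gripper_force: 0.0
```

>>> play_rows --pt "0 0 0 0 0 -6.8" --pt "0 0 0 0 0 -6.8" --pt "0 0 0 0 0 0"

```text
clock: 2.2
tool_pos: [0.6365, 0.2024, 0.2272]
orientation: [180.0, 0.0, -5.0]
force: [-0.7, 0.5, 0.3]
opening: 0.0875
gripper_force: 0.0
```

```bash
python3 - <<'E'
from h import *
o=get_obs(); print(o['tool_pos'],o['orientation'],o['clock'])
s=snap("wrist","w1.png"); print(s['position'],s['attitude'])
im,f=fit(s,.635,.2035,.046); print(f)
cv2.imwrite('pics/w1.png',np.hstack([s['frame'],cv2.resize(im,(288,384))])[...,::-1])
for d in spot_point("wrist","tray_a"): print(d)
E
```

```text
[0.6365205  0.20239275 0.22720706] [ 1.79985003e+02  2.29526891e-02 -5.01124267e+00] 2.2
[0.70811642 0.19633376 0.36512076] [ 1.64551574e+02 -2.32399954e-02 -9.50537586e+01]
(0.6519, 0.2025, np.float32(174.8), 0.0721, 0.0603)
{'position': [0.6425, 0.2019, 0.0031], 'score': 0.76}
{'position': [0.8201, 0.2396, -0.0022], 'score': 0.73}
```

View pics/w1.png

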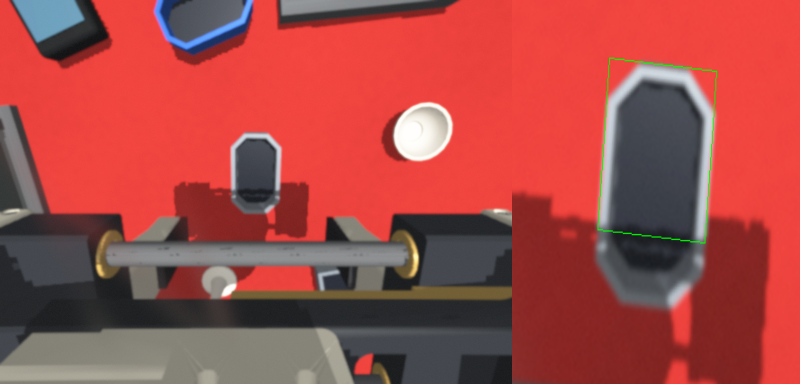

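Wrist picture: tray at (255,172), rim centred between the fingers, front edge gives centre ≈ (0.638, 0.204); yaw agrees. Descending and gripping.

>>> play_rows --pt "0.15 -0.14 3.0 0 0 -0.2" --pt "0 0 3.5 0 0 0" --pt "0 0 3.5 0 0 0" --pt "0 0 3.5 0 0 0" --pt "0 0 3.0 0 0 0" --pt "0 0 1.5 0 0 0" --pt "0 0 0.9 0 0 0" --pt "0 0 0 0 0 0"

```text
clock: 2.97
tool_pos: [0.6366, 0.2045, 0.0366]
orientation: [179.9, 0.2, -5.1]
force: [0.1, -0.3, -0.2]
opening: 0.0876
gripper_force: 0.0
```

>>> play_rows --pt "0 0 0 0 0 0" --pt "0 0 0 0 0 0" --pt "0 0 0 0 0 0" --pt "0 0 0 0 0 0" --pt "0 0 0 0 0 0" --pt "0 0 0 0 0 0" --grip 0

```text
clock: 3.47
tool_pos: [0.6382, 0.2047, 0.0397]
orientation: [-180.0, -0.1, -5.0]
force: [-0.7, 1.1, 6.4]
opening: 0.0595
gripper_force: 30.0
```

>>> play_rows --pt "0 0 -1.5 0 0 0" --pt "0 0 -3.0 0 0 0" --pt "0 0 -3.5 0 0 5.3" --pt "0 0 -3.5 0 0 5.3" --pt "0 0 -3.5 0 0 5.3"

```text
clock: 3.88
tool_pos: [0.6373, 0.2043, 0.1899]
orientation: [180.0, 0.0, -21.2]
force: [1.1, 0.3, -1.3]
opening: 0.0602
gripper_force: 30.0
```

>>> play_rows --pt "-0.4 2.0 0 0 0 0" --pt "-0.4 3.5 0 0 0 0" --pt "-0.4 3.5 0 0 0 0" --pt "-0.4 3.5 0 0 0 0" --pt "-0.4 3.5 0 0 0 0" --pt "-0.4 3.5 0 0 0 0" --pt "-0.4 3.5 0 0 0 0" --pt "-0.4 3.5 0 0 0 0" --pt "-0.4 3.5 0 0 0 0" --pt "-0.4 3.5 0 0 0 0" --pt "-0.4 3.5 0 0 0 0" --pt "-0.4 3.5 0 0 0 0" --pt "-0.4 3.5 0 0 0 0" --pt "-0.4 3.5 0 0 0 0" --pt "-0.4 3.5 0 0 0 0" --pt "0 1.5 0 0 0 0" --pt "0 0 0 0 0 0" --pt "0 0 0 0 0 0"

```text
clock: 5.38
tool_pos: [0.3934, -0.265, 0.1885]
orientation: [-180.0, -0.0, -21.1]
force: [-0.3, -0.2, -1.8]
opening: 0.0598
gripper_force: 30.0
```

```bash
python3 - <<'E'
from h import *
for i in range(3):
    s=snap("top"); o=get_obs(); print(o['tool_pos'],o['orientation'],o['clock'],o['opening'])
s=snap("wrist")
im,f=fit(s,.469,-.2927,.052); print(f)
t,ft=fit(snap("top"),.469,-.2927,.052);print(ft)
cv2.imwrite('pics/w2.png',np.hstack([s['frame'],cv2.resize(im,(288,384))])[...,::-1])
for d in spot_point("wrist","stack"): print(d)
E
```

```text
[ 0.39385987 -0.26445499  0.18855206] [-1.79984591e+02 -5.48286702e-03 -2.10198241e+01] 5.4333 0.06009129037633893
[ 0.39417098 -0.2640536   0.18857887] [-1.79986619e+02 -7.37624788e-03 -2.09554224e+01] 5.4833 0.0595488175441949
[ 0.39434226 -0.26383732  0.18858682] [-1.79991519e+02 -4.37547711e-03 -2.09058260e+01] 5.5333 0.0600886445486086
(0.4561, -0.2747, np.float32(165.2), 0.1402, 0.0978)
(0.4679, -0.3167, np.float32(169.1), 0.1658, 0.031)
{'position': [0.4691, -0.294, -0.002], 'score': 0.94}
```

View pics/w2.png

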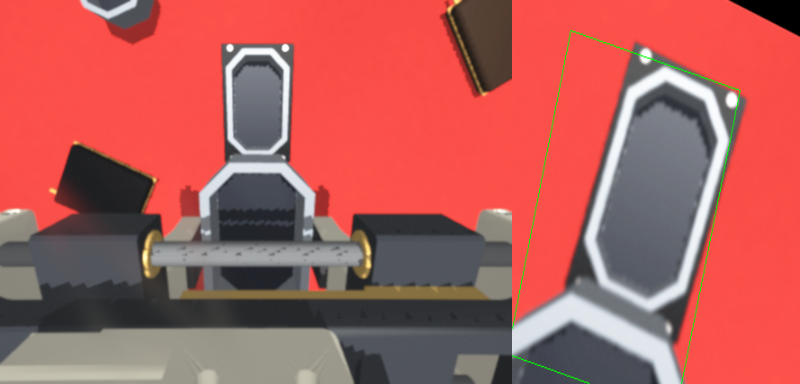

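Wrist picture: stack rim spans (226..291, 50..157) with the held tray's rim front edge at row ~163. Fit the rim alone, and the held tray's front.

```bash
python3 - <<'E'
from h import *
s=snap("wrist"); o=get_obs(); T=o['tool_pos']; print(T,o['orientation'])
for thr in (150,180,205):
    im=rect(s,.474,-.295,.052); hsv=cv2.cvtColor(im,cv2.COLOR_RGB2HSV)
    m=((hsv[...,1]<70)&(hsv[...,2]>thr)).astype(np.uint8)
    n,l,st,c=cv2.connectedComponentsWithStats(m)
    for i in range(1,n):
        if st[i,4]<1500: continue
        (u,w),(a,b),an=cv2.minAreaRect(np.argwhere(l==i)[:,::-1].astype(np.float32)); k=.16/319
        print(thr,'c',.474+.08-w*k,-.295+.08-u*k,a*k,b*k,an)
# held tray
y=np.radians(o['orientation'][2])
a=np.array([np.cos(y),np.sin(y),0]); b=np.array([-np.sin(y),np.cos(y),0])
for q in [(.05,.014),(.05,-.014),(.034,.03),(.034,-.03)]:
    print(q,proj(s,T+q[0]*a+q[1]*b+[0,0,.008]))
g=cv2.cvtColor(s['frame'],cv2.COLOR_RGB2GRAY)
print(g[150:180,250:258].mean(1).round()); print(g[190,185:225],g[190,290:325])
E
```

```text
[ 0.39445091 -0.26372851  0.18854764] [-1.79996566e+02  2.19814158e-03 -2.08642844e+01]
150 c 0.47031581082239415 -0.29329364071071706 0.06132577160682798 0.1000729972815439 21.037513732910156
150 c 0.411431288572688 -0.2605821338043691 0.09134392143416928 0.028504713291658504 5.52754020690918
180 c 0.4705174679173197 -0.29337119936569356 0.06060556441638911 0.09892066883816615 21.037511825561523
180 c 0.4112766610746473 -0.26015754723623624 0.0903099514473942 0.02762136046789283 5.856013774871826
205 c 0.47065441626665355 -0.29339242199745297 0.059965135341154 0.09806339084541536 21.250505447387695
205 c 0.41096345697002346 -0.2600189495983542 0.08981516488293495 0.02602284781237755 6.540385723114014
(0.05, 0.014) [228.48662868 160.23639096]
(0.05, -0.014) [285.67012856 160.19723419]
(0.034, 0.03) [197.72633033 191.63796986]
(0.034, -0.03) [316.44429614 191.56063637]
[170. 210. 223. 206. 164. 129. 116. 114. 115. 115. 116. 130. 166. 206.
 225. 229. 229. 230. 230. 229. 227. 218. 179. 122.  84.  76.  77.  77.
  77.  77.]
[ 88  86  84  84  86  90 101 110 111 102  98 102 113 120 134 154 179 198
 214 221 222 223 223 223 224 223 224 223 220 209 185 147 106  70  53  59
  65  68  69  68] [ 70  66  58  46  43  63 101 146 186 211 221 224 224 224 224 224 224 224
 224 221 215 195 162 132 117 110  99  91  83  79  79  79  79  81  80]
```

Stack centre (0.4704, -0.2933), yaw -21.1; held tray 1 mm behind TCP. Move over and lower.

>>> play_rows --pt "2.0 0 0 0 0 0.2" --pt "3.0 0 0 0 0 0" --pt "2.25 0.06 0 0 0 0" --pt "1.0 0 0 0 0 0" --pt "0 0 2.5 0 0 0" --pt "0 0 3.0 0 0 0" --pt "0 0 2.0 0 0 0" --pt "0 0 1.0 0 0 0" --pt "0 0 0.5 0 0 0" --pt "0 0 0.5 0 0 0" --pt "0 0 0.3 0 0 0" --pt "0 0 0.3 0 0 0" --pt "0 0 0.3 0 0 0" --pt "0 0 0 0 0 0" --pt "0 0 0 0 0 0"

```text
clock: 6.98
tool_pos: [0.471, -0.2947, 0.085]
orientation: [180.0, -0.0, -21.1]
force: [-0.3, 0.1, -1.5]
opening: 0.0598
gripper_force: 30.0
```

>>> play_rows --pt "0 0 0.2 0 0 0" --pt "0 0 0.2 0 0 0" --pt "0 0 0.2 0 0 0" --pt "0 0 0.15 0 0 0" --pt "0 0 0 0 0 0" --pt "0 0 0 0 0 0"

```text
clock: 7.48
tool_pos: [0.4709, -0.2947, 0.0777]
orientation: [180.0, -0.0, -21.1]
force: [-1.4, 0.9, 6.7]
opening: 0.0596
gripper_force: 30.0
```

>>> play_rows --pt "0 0 0.1 0 0 0" --pt "0 0 0 0 0 0" --pt "0 0 0 0 0 0"

```text
clock: 7.73
tool_pos: [0.4709, -0.2947, 0.0777]
orientation: [180.0, -0.0, -21.1]
force: [-5.2, 4.4, 16.5]
opening: 0.0598
gripper_force: 30.0
```

>>> play_rows --pt "0 0 0 0 0 0" --pt "0 0 0 0 0 0" --pt "0 0 0 0 0 0" --pt "0 0 0 0 0 0" --pt "0 0 -1.0 0 0 0" --pt "0 0 -2.0 0 0 0" --pt "0 0 -2.5 0 0 0" --pt "0 0 -2.5 0 0 0" --pt "0 0 -2.5 0 0 -5.4" --pt "0 0 -2.5 0 0 -5.4" --pt "0 0 0 0 0 -5.4" --pt "0 0 0 0 0 -5.5" --grip 8.76

```text
clock: 8.73
tool_pos: [0.4718, -0.295, 0.2089]
orientation: [179.9, -0.2, 0.8]
force: [0.1, -0.6, 0.4]
opening: 0.0876
gripper_force: 0.0
```

>>> play_rows --pt "2.0 -2.0 0 0 0 0" --pt "2.5 -2.5 0 0 0 0" --pt "2.5 -2.5 0 0 0 0" --pt "2.0 -1.87 0 0 0 0" --pt "0 0 0 0 0 0" --pt "0 0 0 0 0 0"

```text
clock: 9.23
tool_pos: [0.5608, -0.2039, 0.2062]
orientation: [180.0, 0.0, 0.7]
force: [-1.6, -0.2, 0.1]
opening: 0.0873
gripper_force: 0.0
```

```bash
cat >> h.py <<'E'
def comps(s,x,y,z,thr=170,h=.08,n=320):
    im=rect(s,x,y,z,h,n); hsv=cv2.cvtColor(im,cv2.COLOR_RGB2HSV)
    m=((hsv[...,1]<70)&(hsv[...,2]>thr)).astype(np.uint8)
    k_,l,st,c=cv2.connectedComponentsWithStats(m); k=2*h/(n-1)
    for i in range(1,k_):
        if st[i,4]<1200: continue
        (u,w),(a,b),an=cv2.minAreaRect(np.argwhere(l==i)[:,::-1].astype(np.float32))
        print('c',np.round([x+h-w*k,y+h-u*k,a*k,b*k,an],4))
    return im
E
python3 - <<'E'
from h import *
s=snap("wrist"); o=get_obs(); print(o['tool_pos'],o['orientation'],o['clock'])
a=comps(s,.638,-.2043,.046)
t=snap("top"); print('stack'); b=comps(t,.4704,-.2933,.084,120)
cv2.imwrite('pics/w3.png',cv2.resize(np.hstack([a,b]),(800,400))[...,::-1])
E
```

```text
[ 0.56000838 -0.20462807  0.2061941 ] [-1.79999640e+02  2.89484021e-02  6.26711619e-01] 9.2833
c [ 6.39300e-01 -2.05200e-01  1.00500e-01  6.00000e-02  8.95489e+01]
stack
c [ 0.468  -0.2933  0.0606  0.1009 21.3295]
```

View pics/w3.png

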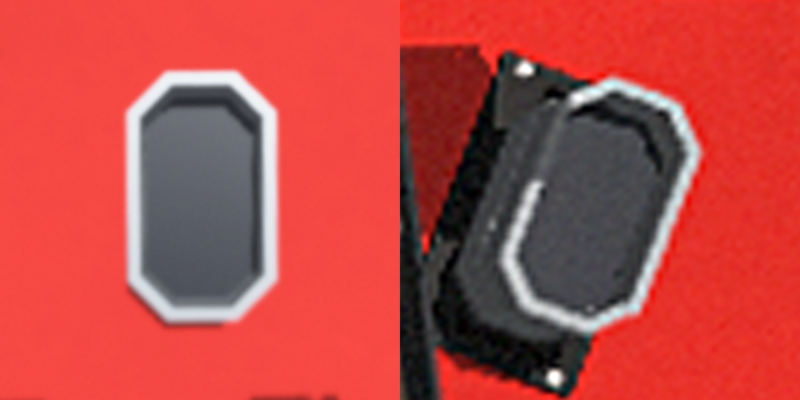

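First tray is nested (rim at 84 mm, fits 100.9 x 60.6). Tray two at (0.6393, -0.2052), yaw 0.5: grip it.

>>> play_rows --pt "2.0 0.05 0 0 0 0" --pt "3.0 0.05 0 0 0 0" --pt "2.93 0.05 1.0 0 0 0" --pt "0 0 3.0 0 0 0" --pt "0 0 3.5 0 0 0" --pt "0 0 3.5 0 0 0" --pt "0 0 3.0 0 0 0" --pt "0 0 1.8 0 0 0" --pt "0 0 1.0 0 0 0" --pt "0 0 0 0 0 0" --pt "0 0 0 0 0 0"

```text
clock: 10.25
tool_pos: [0.6394, -0.2065, 0.0387]
orientation: [180.0, -0.0, 0.5]
force: [0.2, 0.5, 0.5]
opening: 0.0877
gripper_force: 0.0
```

>>> play_rows --pt "0 0 0 0 0 0" --pt "0 0 0 0 0 0" --pt "0 0 0 0 0 0" --pt "0 0 0 0 0 0" --pt "0 0 0 0 0 0" --pt "0 0 0 0 0 0" --grip 0

```text
clock: 10.75
tool_pos: [0.6396, -0.2057, 0.0388]
orientation: [180.0, -0.1, 0.6]
force: [-1.7, 0.6, 3.8]
opening: 0.0599
gripper_force: 30.0
```

>>> play_rows --pt "0 0 -1.5 0 0 0" --pt "0 0 -3.0 0 0 0" --pt "0 0 -3.5 0 0 5.4" --pt "0 0 -3.5 0 0 5.4" --pt "0 0 -3.5 0 0 5.4" --pt "0 0 -2.0 0 0 5.5"

```text
clock: 11.25
tool_pos: [0.6404, -0.2061, 0.2126]
orientation: [-180.0, -0.3, -21.4]
force: [0.8, 0.6, 0.1]
opening: 0.0599
gripper_force: 30.0
```

>>> play_rows --pt "-1.5 1.0 0 0 0 0" --pt "-2.6 1.8 0 0 0 0" --pt "-2.6 1.8 0 0 0 0" --pt "-2.6 1.8 0 0 0 0" --pt "-2.6 1.8 0 0 0 0" --pt "-2.6 1.8 0 0 0 0" --pt "-2.6 1.8 0 0 0 0" --pt "-2.6 1.8 0 0 0 0" --pt "-0.95 0.66 0 0 0 0" --pt "0 0 0 0 0 0" --pt "0 0 0 0 0 0" --pt "0 0 0 0 0 0"

```text
clock: 12.25
tool_pos: [0.3962, -0.2643, 0.2083]
orientation: [-180.0, -0.0, -21.1]
force: [0.4, 0.9, -1.4]
opening: 0.0602
gripper_force: 30.0
```

```bash
python3 - <<'E'
from h import *
s=snap("wrist"); o=get_obs(); T=o['tool_pos']; print(T,o['orientation'],o['clock'])
im=comps(s,.474,-.295,.084,185)
y=np.radians(o['orientation'][2])
a=np.array([np.cos(y),np.sin(y),0]); b=np.array([-np.sin(y),np.cos(y),0])
for q in [(.05,.014),(.05,-.014)]: print(q,proj(s,T+q[0]*a+q[1]*b+[0,0,.0075]))
g=cv2.cvtColor(s['frame'],cv2.COLOR_RGB2GRAY)
print(g[150:180,250:258].mean(1).round())
cv2.imwrite('pics/w4.png',np.hstack([s['frame'],cv2.resize(im,(288,384))])[...,::-1])
E
```

```text
[ 0.39626686 -0.26423173  0.2080645 ] [ 1.79998320e+02 -1.59302515e-02 -2.11170578e+01] 12.3
c [ 0.4732 -0.2953  0.0605  0.0919 21.2092]
c [ 0.4153 -0.2631  0.096   0.0307  9.2383]
(0.05, 0.014) [228.2412863  159.79722246]
(0.05, -0.014) [285.13358908 159.74009455]
[111. 117. 115. 115. 114. 115. 115. 118. 138. 179. 215. 228. 230. 230.
 230. 230. 230. 229. 219. 180. 121.  83.  76.  77.  78.  78.  78.  77.
  78.  77.]
```

View pics/w4.png

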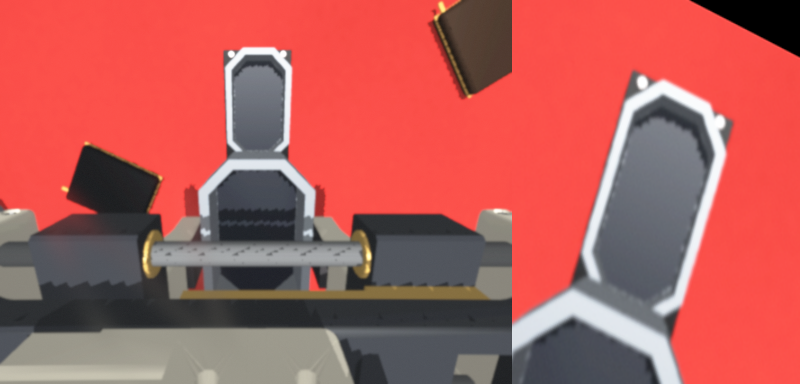

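Wrist picture: nested tray rim at (259,100), rear end hidden by the held tray (257,165); centre ≈ (0.4694, -0.2938). Move over and lower.

>>> play_rows --pt "2.0 0.03 0 0 0 0" --pt "3.0 0.05 0 0 0 0" --pt "2.0 0.05 0 0 0 0" --pt "0.85 0 0 0 0 0" --pt "0 0 2.0 0 0 0" --pt "0 0 2.5 0 0 0" --pt "0 0 1.8 0 0 0" --pt "0 0 1.0 0 0 0" --pt "0 0 0.5 0 0 0" --pt "0 0 0.4 0 0 0" --pt "0 0 0.3 0 0 0" --pt "0 0 0.3 0 0 0" --pt "0 0 0.2 0 0 0" --pt "0 0 0 0 0 0" --pt "0 0 0 0 0 0"

```text
clock: 13.55
tool_pos: [0.4682, -0.2939, 0.1185]
orientation: [-180.0, -0.0, -21.1]
force: [0.6, -0.0, -1.1]
opening: 0.0597
gripper_force: 30.0
```

>>> play_rows --pt "0.1 0 0.2 0 0 0" --pt "0 0 0.2 0 0 0" --pt "0 0 0.2 0 0 0" --pt "0 0 0.2 0 0 0" --pt "0 0 0.1 0 0 0" --pt "0 0 0 0 0 0" --pt "0 0 0 0 0 0"

```text
clock: 14.13
tool_pos: [0.469, -0.2942, 0.109]
orientation: [-180.0, 0.0, -21.1]
force: [-0.3, -0.3, -1.2]
opening: 0.0598
gripper_force: 30.0
```

>>> play_rows --pt "0 0 0.1 0 0 0" --pt "0 0 0.1 0 0 0" --pt "0 0 0 0 0 0" --pt "0 0 0 0 0 0"

```text
clock: 14.47
tool_pos: [0.4691, -0.2942, 0.1088]
orientation: [180.0, -0.1, -21.1]
force: [-5.3, 3.9, 14.7]
opening: 0.0597
gripper_force: 30.0
```

Firmly seated at 0.1088, as predicted. Release, rise, back off.

>>> play_rows --pt "0 0 0 0 0 0" --pt "0 0 0 0 0 0" --pt "0 0 0 0 0 0" --pt "0 0 0 0 0 0" --pt "0 0 -1.0 0 0 0" --pt "0 0 -2.0 0 0 0" --pt "0 0 -2.5 0 0 0" --pt "0 0 -2.5 0 0 0" --pt "0 0 -2.5 0 0 0" --pt "0 -3.0 0 0 0 0" --pt "0 -3.5 0 0 0 0" --pt "0 -3.5 0 0 0 0" --pt "0 -3.5 0 0 0 0" --pt "0 -3.5 0 0 0 0" --pt "0 -3.0 0 0 0 0" --pt "0 0 0 0 0 0" --pt "0 0 0 0 0 0" --grip 8.76

```text
clock: 15.88
tool_pos: [0.5416, -0.1062, 0.2126]
orientation: [-180.0, -0.0, -21.0]
force: [0.3, -0.6, -0.8]
opening: 0.0877
gripper_force: 0.0
```

```bash
python3 - <<'E'
from h import *
s=snap("scene"); t=snap("top"); print(get_obs()['clock'])
b=comps(t,.4694,-.2938,.116,120)
c=s['frame'][150:280,40:210]
cv2.imwrite('pics/f.png',np.hstack([cv2.resize(c,(480,367)),cv2.resize(b,(320,367))])[...,::-1])
E
```

```text
15.9833
c [ 0.4678 -0.2932  0.0613  0.101  21.0375]
```

View pics/f.png

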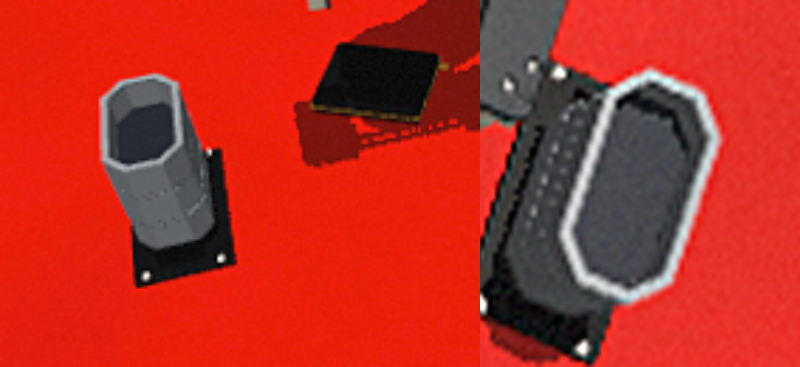

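The three trays form a flush, closed column, with the top rim at 116 mm and yaw -21, matching the stack.

```bash
python3 -c "
from plant import *
print(close_job())"
```

```text
the job is handed in; nothing more can be done
None
```

Both loose octagonal trays are nested, aligned, on the tray in the cradle; the square-cornered tray was left alone, and the job is handed in at about 16 s.

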